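# Re-index the carved horn blank on its ratchet stand

### The arm

A 6-joint arm with a two-finger parallel gripper is mounted at the origin on the work surface. World frame = base frame: x ahead of the robot, y to its left, z up, the work surface at z = 0. Lengths are in m, angles in rad, forces in N, time in s.
With the tool pointing down it reaches from about 0.225 to 0.875 m from the base axis. Payload 3.4 kg.
Tool frame: the origin (TCP) lies at the very end of the fingers, on their centre line; the grasp point (between the pads) lies 19 mm behind it; z points along the fingers, y is the direction in which the jaws open and shut (so a half turn about z gives the same grasp; the last joint's range is limited). The gripper opens to 85 mm and grips with 20 to 120 N. Pads are 22 mm wide; open, the fingers measure 114 mm over their backs; the gripper's body (76 mm by 85 mm) begins 54 mm behind the grasp point. The pads swing forward as they close: fully open they stand 13 mm farther back than shut.
Start: joints at [-1.29, 0.276, 1.505, -0, 1.361, -0.121], TCP at [0.225, -0.529, 0.231] pointing down, gripper open.
Joint ranges: [-2.89, 2.89], [-0.75, 2.08], [0.22, 2.7], [-1.18, 4.32], [0.11, 2.71], [-2.7, 2.7]. Speed limits (rad/s): [2.57, 2.57, 3.14, 3.14, 3.14, 3.14].

### API

Orientations are given as a unit quaternion [w, x, y, z].
In Python, from rig import manip gives the robot as it stands. The module is installed in compiled form; this text tells all that it offers.
- The arm moves only by the tool carry_out, never from a script. Its argument "moves" is one flat list of numbers, 5 for each row, row after row: the opening in per cent of the stroke, from 0 (shut) to 100 (fully open), then the shift along the world's x, y, z in cm, then the turn about the world's z in rad. A call has exactly 10 rows; each row shifts and turns the commanded pose from where the row before left it; what a row does not reach is not made up. A row lasts 1/10 s, in which the tool goes at most 50 mm and 8.59 degrees, less where a joint would pass 70% of its speed; a pose out of reach is approached as far as the arm can. A call is refused whole if a number of a shift passes 5 or a number of a turn 0.15, either way. A call with a gripper value outside its range is refused whole. The fingers move at their own pace and stop on an object; "squeeze" is the grip in N (left out, the last holds). Time passes only in rows, so rows that do not move let the fingers close, or fill a call up. It gives the time, the measured TCP pose, the force and the opening at its end, in the units of the state.
- manip.get_state(): the state, without advancing time (a new reading comes with each control period).
- manip.get_image(name): name is "side" or "top" or "wrist"; returns the picture (420x560x3 uint8, red, green, blue); there is no depth.
- manip.camera_info(name): a dict with "fov_y" (degrees; the focal length in pixels is half the picture's height over the tangent of half this angle, whatever the lens; pixels are square), "cx", "cy" (the principal point, pixels), "rvec" (rotation vector, rad) and "tvec" (3), from world to camera coordinates, as OpenCV has them; the wrist camera has in their place "hand_eye" (4x4, takes a point from camera to tool coordinates, whose origin is the TCP and whose axes are the flange's). Camera axes: x right, y down, z forward; pixel columns grow to the right and rows downward; lengths in m; the calibration is good to about 2 mm. A picture is of the moment at which its call begins: read the wrist's pose just before it. camera_info takes no time and is no camera call.
- manip.sign_off(): hands the job in, once; it reports no verdict.
The state is a dict: "clock": time; "qpos": joint angles; "qd": joint speeds; "effort": joint torques, N m; "position": TCP position; "ee_rot": TCP orientation; "contact_force": force on the tool from outside, world axes, zero at the start; "moment": the same for the moment, N m; "width": finger opening in m.
Only numpy, scipy, OpenCV 4.12 (cv2) and the standard library are available. Lean on these libraries where they do the work, as an engineer would, in place of code of your own. Each camera call takes 0.05 s, during which the arm holds its last target. There are 200 camera calls.

### The job

The horn blank on the indexing stand has been stepped too far: throw its pawl back first, then turn the blank by the wing on top clockwise (seen from above) until it meets its start stop, and lay the pawl in again. Then step it forward two clicks, no further, pausing after each, and turn it back gently until the second tooth bears firmly against the pawl, and let go with everything at rest. Never force the ratchet against the pawl or the stop, and leave the pencil, the drill and the offcut alone.

Things in the scene. Friction and masses are not known exactly. Their poses are not given: they have to be found in the camera images.
- stand: Fixed dark wood stand, 200 x 200 x 18 mm, origin on the ratchet's vertical axis at bench height. The pawl's pivot is 118 mm out along the stand's +y, 48 mm above the bench, between two steel cheeks.
- hub (a point): On the ratchet's axis, 34 mm above the bench, at the top face of the steel ratchet disc (160 mm across, 16 face teeth 5 mm high, mean radius 70 mm). The disc carries the upright horn blank (76 mm across, top 100 mm above the bench), a clamp disc (52 mm across, top at 108 mm) and the wing, all turning as one.
- stop: Start stop: fixed steel post 16 x 12 x 30 mm at the stand's -x side, 90 mm from the axis, its top 48 mm above the bench; origin at its underside. A peg clamped by hand on the disc's rim meets it when the ratchet reads 0, give or take 0.05: go by feel. Turning against it with 0.2 to 0.5 N m is firm contact; over 0.8 N m is too much.
- ratchet (a joint): Angle of the ratchet (rad), growing forward: counterclockwise from above. Rubs with 0.08 N m, stays where left. Clicks come 0.39 rad apart: at 0.30, 0.69 (second), 1.09, 1.48, all shifted together by up to 0.06 either way (ring of teeth clamped by hand); turned back, a tooth meets the pawl there and locks. 0.25 to 0.5 N m of back-turning bears it firmly; over 0.65 N m is too much.
- wing (a point): Centre of the wing: an upright dark steel bar on the axis, 60 mm long, 12 mm thick, 34 mm high (108 to 142 mm above the bench; this point at 125 mm). Its length lies along this frame's x, its thickness along y; it turns with the ratchet: x equals the stand's x when the ratchet reads 0.
- pawl (a joint): Throw of the pawl about its level pivot (rad): 0 to 0.12 in the teeth (its nose rides 0 to 5 mm up on them), 1.15 thrown fully back, outward. About 0.14 kg, it falls slowly by its own weight: past about 0.8 it falls back and stays, below about 0.4 it falls in.
- pawl_ball (a point): Centre of the black ball, 22 mm across, on the pawl's 8 mm stalk, 68 mm from the pivot. Pawl in: 90 mm from the ratchet's axis, 110 mm above the bench, leaning to the blank; thrown back: about 163 mm from the axis, 99 mm above the bench. It swings in the upright plane along the stand's y: push it outward or inward along that.
- pencil: Bystander: wooden pencil, 182 mm long, 8 mm thick, lying; origin at its underside near the middle.
- pin_drill: Bystander: small hand drill with wooden handle, about 135 mm long, 22 mm thick, lying; origin at its underside.
- horn_offcut: Bystander: horn offcut, 60 x 35 x 12 mm; origin centre of underside.

How it is judged:
On the way, in this order (a step that is already met when the one before it is completed fails the run):
1. the pawl is thrown back before the blank is turned back (value of joint pawl above 0.9 rad and value of joint ratchet above 1 rad), for 0.2 s.
2. the blank is turned back to its start stop and touches it, with the pawl off (value of joint pawl above 0.9 rad and value of joint ratchet below 0.1 rad and contact force between ratchet and stop above 1 N), for 0.2 s.
3. the pawl is laid in again with the blank still at the stop (value of joint pawl below 0.12 rad and value of joint ratchet below 0.15 rad), for 0.2 s.
4. first click: one tooth has passed and the pawl has dropped in behind it (value of joint pawl below 0.08 rad and value of joint ratchet between 0.23 and 0.583 rad), for 0.2 s.
5. second click, then turned back so that the second tooth bears on the pawl with at least 2 N (value of joint pawl below 0.12 rad and value of joint ratchet between 0.613 and 0.773 rad and contact force between ratchet and pawl above 2 N), for 0.2 s.
At the end, for the whole second after the job is handed in: The pawl lies in behind the second tooth and the ratchet rests against it (reads 0.603 to 0.793 rad), both at rest (value of joint pawl below 0.12 rad and value of joint ratchet between 0.603 and 0.793 rad and velocity of joint ratchet between -0.05 and 0.05 rad/s and velocity of joint pawl between -0.1 and 0.1 rad/s); the robot touches nothing.
It fails at once if the ratchet and the pawl pressed together with more than 9 N (contact force between ratchet and pawl above 9 N).
It fails at once if the ratchet pressed against the start stop with more than 9 N (contact force between ratchet and stop above 9 N).
It fails at once if the pencil is moved (distance of pencil from where it was at the start of the episode above 0.02 m).
It fails at once if the pin drill is moved (distance of pin_drill from where it was at the start of the episode above 0.02 m).
It fails at once if the horn offcut is moved (distance of horn_offcut from where it was at the start of the episode above 0.02 m).
It also fails if it takes over 72 s, if anything falls off the work surface, if the arm or the gripper's body presses on something with over 40 N, if the wrist force passes 120 N, or if a joint passes its speed limit or range.

## Working session

There is one attempt and no reset: what is moved stays moved. The work goes in short steps, Python scripts to look and compute and a tool call to move; the robot and the scene stay as the last step left them, time stands still between calls to the robot, and variables do not carry over. Pictures are saved under pics/ and viewed, about 8 in all and at most 12, crops included, and the job is handed in when it is done.

Besides the shell and the picture viewer there is one more tool, called after ">>>" as name(argument=value, ...) on one line, values as JSON. carry_out: Moves the arm, as the interface text tells. Its arguments: {"type":"object","properties":{"moves":{"type":"array","items":{"type":"number"}},"squeeze":{"type":"number"}},"required":["moves"]}

```bash
mkdir -p pics; cat > h.py <<'E'
import numpy as np, cv2
from rig import manip
def cam(n):
    i=manip.camera_info(n); f=210/np.tan(np.radians(i["fov_y"])/2)
    return i,f
def ray(n,u,v):
    i,f=cam(n); R=cv2.Rodrigues(np.array(i["rvec"],float))[0]; t=np.array(i["tvec"],float)
    d=R.T@np.array([(u-i["cx"])/f,(v-i["cy"])/f,1]); return -R.T@t,d
def onz(n,u,v,z):
    c,d=ray(n,u,v); return c+d*(z-c[2])/d[2]
def proj(n,p):
    i,f=cam(n); R=cv2.Rodrigues(np.array(i["rvec"],float))[0]
    q=R@np.array(p)+np.array(i["tvec"]); return f*q[0]/q[2]+i["cx"],f*q[1]/q[2]+i["cy"]
def save(n,fn,img=None):
    im=manip.get_image(n) if img is None else img; cv2.imwrite(fn,im[:,:,::-1]); return im
E
python3 - <<'E'
from h import *
a=save("top","pics/top.png");b=save("side","pics/side.png")
cv2.imwrite("pics/both.png",cv2.resize(np.hstack([a,b])[:,:,::-1],(800,300)))
for n in("top","side","wrist"):print(manip.camera_info(n))
print(manip.get_state())
E
```

```text
{'fov_y': 54.09346847603778, 'cx': 278.2797232218289, 'cy': 213.5954361881563, 'rvec': array([ 2.16647301, -2.14317246,  0.08505596]), 'tvec': array([-0.03726701,  0.63890144,  0.8102373 ])}
{'fov_y': 57.265031446361014, 'cx': 285.94572794389484, 'cy': 215.08284210069561, 'rvec': array([ 0.73531033, -2.70443004,  0.99236011]), 'tvec': array([0.51977493, 0.32557788, 0.54827339])}
{'fov_y': 67.02055797840923, 'cx': 278.4649792811495, 'cy': 210.74377041971943, 'hand_eye': array([[-3.05152525e-04, -9.50013355e-01, -3.12209116e-01,
         8.05343313e-02],
       [ 9.99999873e-01, -1.64325928e-04, -4.77374466e-04,
        -1.26951541e-03],
       [ 4.02208066e-04, -3.12209222e-01,  9.50013284e-01,
        -1.42851590e-01],
       [ 0.00000000e+00,  0.00000000e+00,  0.00000000e+00,
         1.00000000e+00]])}
{'clock': 0.1, 'qpos': array([-1.28999865e+00,  2.76537522e-01,  1.50600149e+00,  2.28087884e-05,
        1.36070316e+00, -1.20990720e-01]), 'qd': array([ 0.00084622, -0.00110677, -0.00375002, -0.00171382,  0.00037234,
       -0.00106183]), 'effort': array([ 4.72522097e-04, -4.17703235e+01, -2.46403027e+01, -2.22628573e-04,
        5.84250127e-03, -2.31860594e-05]), 'position': array([ 0.22473938, -0.52875329,  0.23052493]), 'ee_rot': array([-8.23015285e-04,  9.79888680e-01,  1.99543216e-01, -5.47147369e-05]), 'contact_force': array([ 0.18457295,  0.18529945, -0.55799398]), 'moment': array([ 0.01330672, -0.01635183, -0.02748033]), 'width': 0.08538214626921264}
```

View pics/top.png

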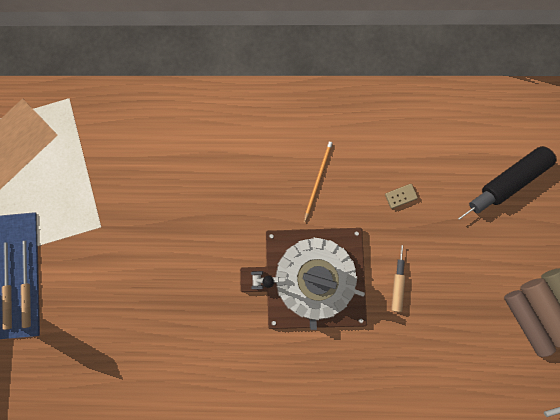

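View pics/side.png

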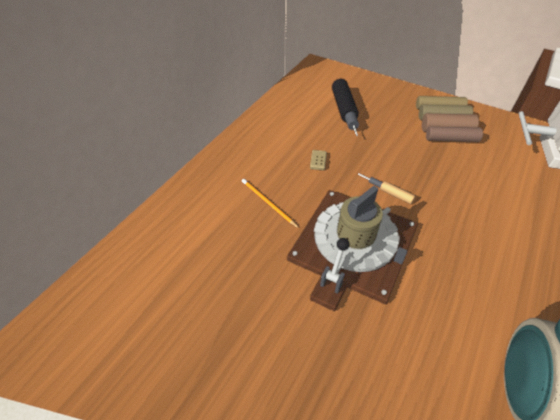

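Top view: the stand is at about (315,278), the pawl on its left (world +y) with its ball near (267,281), and the stop below at (313,325). The wing lies diagonally at about (320,279). Next I'll measure on enlargements.

```bash
python3 - <<'E'
from h import *
a=cv2.imread("pics/top.png")[220:340,230:380]; b=cv2.imread("pics/side.png")[170:310,285:425]
cv2.imwrite("pics/z.png",np.hstack([cv2.resize(a,(500,400),interpolation=2)[:, :430],cv2.resize(b,(370,400),interpolation=2)[:,:370]]))
g=cv2.imread("pics/top.png").astype(int); s=g.sum(2)
# screws
m=((s>480)&(g.max(2)-g.min(2)<50)).astype(np.uint8)
n,l,st,ce=cv2.connectedComponentsWithStats(m)
for k in range(1,n):
    if 220<ce[k][1]<340 and 230<ce[k][0]<380: print(ce[k],st[k][4], onz("top",*ce[k],.018)[:2])
p=[onz("top",u,v,.018)[:2] for u,v in((266.5,230),(362.5,228.5),(366,328.5),(269,328))]
print(p,np.mean(p,0))
for n,u,v in(("top",303,271),("top",337,287)):print(onz(n,u,v,.142))
E
```

```text
[356.5 233. ] 10 [ 0.60206366 -0.19218598]
[271. 236.] 9 [ 0.59394291 -0.01539298]
[310.32231405 260.31109799] 1694 [ 0.54478314 -0.09711363]
[353.2173913  274.26086957] 23 [ 0.51750361 -0.18484633]
[256.03225806 280.03225806] 62 [0.5031249 0.0141261]
[296.34597156 304.48815166] 211 [ 0.45497691 -0.06903877]
[325.26213592 311.33009709] 103 [ 0.44220822 -0.12781049]
[300.         314.66666667] 3 [ 0.43476394 -0.07661129]
[314.         317.85714286] 7 [ 0.42886452 -0.10502494]
[273.5 322.5] 12 [ 0.41832403 -0.02294045]
[360.71428571 320.71428571] 7 [ 0.42470315 -0.19929352]
[array([ 0.60632078, -0.00584875]), array([ 0.61151213, -0.20461421]), array([ 0.40950088, -0.2097684 ]), array([ 0.40726013, -0.01395047])] [ 0.50864848 -0.10854546]
[ 0.52685499 -0.07794487  0.142     ]
[ 0.49995739 -0.13736484  0.142     ]
```

View pics/z.png

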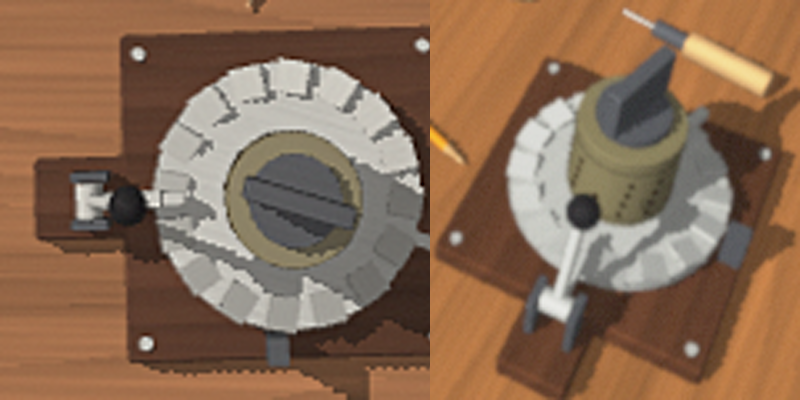

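>>> carry_out(moves=[0, 2.2, 3.2, 0, 0.1, 0, 2.2, 3.2, 0, 0.1, 0, 2.2, 3.2, 0, 0.1, 0, 2.2, 3.2, 0, 0.1, 0, 2.2, 3.2, 0, 0.1, 0, 2.2, 3.2, 0, 0.1, 0, 2.2, 3.2, 0, 0.1, 0, 2.2, 3.2, 0, 0.1, 0, 2.2, 3.2, 0, 0.1, 0, 2.2, 3.2, 0, 0.1], squeeze=20)

```text
clock: 1.1
position: [0.4453, -0.2077, 0.231]
ee_rot: [-0.0, 0.763, 0.646, -0.0]
contact_force: [-0.5, -0.4, -0.6]
width: 0.0001
```

```bash
python3 - <<'E'
from h import *
print(onz("top",267.8,281.5,.11)); q=manip.get_state()["ee_rot"]; print(2*np.arctan2(q[2],q[1]))
for z in(0,):print(onz("top",304,271.5,.142)+0, [ (245/3.333+230,185/3.333+220),(358/3.333+230,217/3.333+220)])
print((onz("top",303.5,276.5,.142)+onz("top",337.4,285,.142))/2)
E
```

```text
[ 0.50590233 -0.01474785  0.11      ]
1.4057721792684952
[ 0.526008   -0.07970323  0.142     ] [(303.5073507350735, 275.5055505550555), (337.4107410741074, 285.1065106510651)]
[ 0.51036203 -0.10847344  0.142     ]
```

>>> carry_out(moves=[0, 1.26, 3.16, 0, 0.04, 0, 1.26, 3.16, 0, 0.04, 0, 1.26, 3.16, 0, 0.04, 0, 1.26, 3.16, 0, 0.04, 0, 1.26, 3.16, 0, 0.046, 0, 0, 0, 0, 0, 0, 0, 0, 0, 0, 0, 0, 0, 0, 0, 0, 0, 0, 0, 0, 0, 0, 0, 0, 0])

```text
clock: 2.1
position: [0.5076, -0.0522, 0.2313]
ee_rot: [0.0, 0.695, 0.719, -0.0]
contact_force: [-0.1, -0.4, -0.8]
width: 0.0001
```

```bash
cat >> h.py <<'E'
def wray(u,v,st):
    from scipy.spatial.transform import Rotation as Ro
    i,f=cam("wrist"); T=np.array(i["hand_eye"]); w=st["ee_rot"]; R=Ro.from_quat([w[1],w[2],w[3],w[0]]).as_matrix()
    d=R@T[:3,:3]@np.array([(u-i["cx"])/f,(v-i["cy"])/f,1]); c=np.array(st["position"])+R@T[:3,3]; return c,d
def wonz(u,v,z,st):
    c,d=wray(u,v,st); return c+d*(z-c[2])/d[2]
E
python3 - <<'E'
from h import *
s=manip.get_state();np.save("s.npy",s,allow_pickle=True);print(s["position"],s["moment"])
save("wrist","pics/w1.png")
E
```

```text
[ 0.50760383 -0.05217315  0.23132792] [-0.02611811 -0.04077495 -0.00130565]
```

View pics/w1.png

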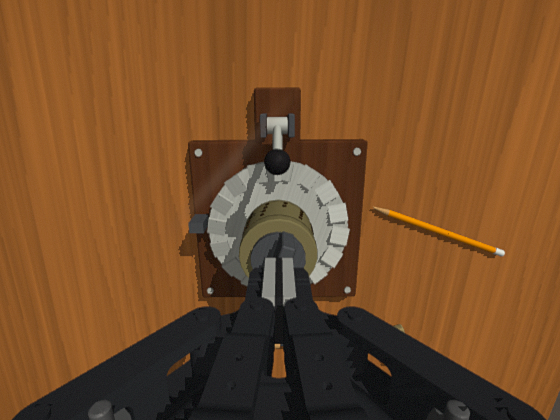

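The wrist view shows the ball at (277,162), the stand square in view, the stop at (198,224), and shut fingers at about (279,300).

```bash
python3 - <<'E'
from h import *
s=np.load("s.npy",allow_pickle=True).item()
print(wonz(277,162,.11,s))
p=np.array([wonz(u,v,.018,s) for u,v in((198,153),(357,152),(210,291),(347,290))]);print(p,p.mean(0))
E
```

```text
[ 0.50489584 -0.01468681  0.11      ]
[[ 0.41668772 -0.02307433  0.018     ]
 [ 0.593808   -0.0157787   0.018     ]
 [ 0.42433007 -0.1996583   0.018     ]
 [ 0.60075939 -0.19207718  0.018     ]] [ 0.5088963  -0.10764713  0.018     ]
```

>>> carry_out(moves=[0, 0, 0, -2.2, 0, 0, 0, 0, -2.2, 0, 0, 0, 0, -2.2, 0, 0, 0, 0, -2.2, 0, 0, 0, 0, -2.2, 0, 0, 0, 0, -2.2, 0, 0, 0, 0, 0, 0, 0, 0, 0.4, 0, 0, 0, -0.02, 0.6, 0, 0, 0, -0.02, 0.6, 0, 0])

```text
clock: 3.15
position: [0.5084, -0.0352, 0.1007]
ee_rot: [0.001, 0.694, 0.72, 0.001]
contact_force: [0.3, -2.5, 0.8]
width: 0.0002
```

>>> carry_out(moves=[0, -0.04, 0.8, 0, 0, 0, -0.04, 0.8, 0, 0, 0, -0.04, 0.8, 0, 0, 0, -0.04, 0.8, 0, 0, 0, -0.04, 0.8, 0, 0, 0, -0.04, 0.8, 0, 0, 0, -0.04, 0.8, 0, 0, 0, -0.03, 0.6, 0, 0, 0, 0, 0, 0, 0, 0, 0, 0, 0, 0])

```text
clock: 4.15
position: [0.5044, 0.0269, 0.0993]
ee_rot: [0.0, 0.694, 0.72, -0.0]
contact_force: [0.4, -0.1, 0.4]
width: -0.0001
```

```bash
python3 - <<'E'
from h import *
print(manip.get_state()["position"],proj("side",[.5030,.0553,.099]),proj("top",[.5030,.0553,.099]))
a=save("side","pics/s2.png");b=save("top","pics/t2.png")
cv2.imwrite("pics/z2.png",np.hstack([cv2.resize(a[170:310,285:425],(400,400)),cv2.resize(b[210:350,220:360],(400,400))])[:,:,::-1])
E
```

```text
[0.50435563 0.02687117 0.09930636] (np.float64(323.2917169714153), np.float64(280.11783350110915)) (np.float64(230.50752699435196), np.float64(282.2080722609069))
```

View pics/z2.png

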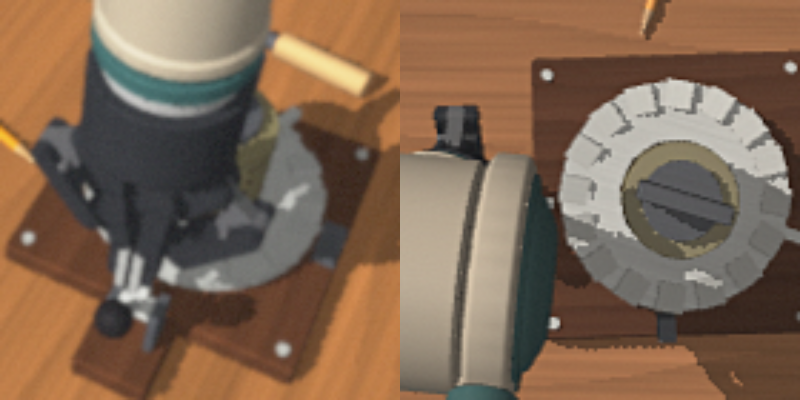

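Side crop: the ball is at (113,320), or full-frame about (324,282). That matches the predicted thrown-back position (323,280), so the pawl is back. Next, the wing.

>>> carry_out(moves=[0, 0, -0.5, 3, 0, 0, 0, -0.5, 3, 0, 0, 0, -0.5, 3, 0, 60, 0.1, -2, 0, -0.05, 60, 0.1, -2, 0, -0.05, 60, 0.1, -2, 0, -0.05, 60, 0.1, -2, 0, -0.05, 60, 0.1, -2, 0, -0.05, 60, 0.03, -2, 0, -0.06, 60, 0, 0, 0, 0])

```text
clock: 5.25
position: [0.5099, -0.1107, 0.1893]
ee_rot: [0.001, 0.798, 0.603, -0.0]
contact_force: [0.2, 0.0, 0.3]
width: 0.051
```

```bash
python3 - <<'E'
from h import *
s=manip.get_state();q=s["ee_rot"]; print(s["position"],2*np.arctan2(q[2],q[1]),s["moment"])
im=save("wrist","pics/w3.png")
print([wonz(u,v,.142,s)[:2] for u,v in ((279,330),(279,370))])
E
```

```text
[ 0.50986479 -0.11072272  0.18928232] 1.2944403875453405 [-0.02051405 -0.03143456  0.04264673]
[array([ 0.49012504, -0.17946918]), array([ 0.48021013, -0.21445816])]
```

View pics/w3.png

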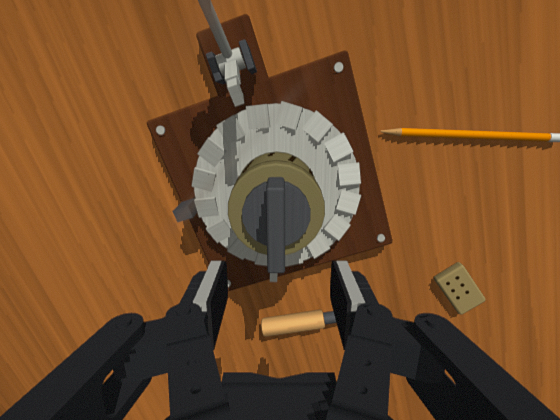

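The wing runs vertically in the image, from (276,180) to (275,275), centred between the fingers (about 278) and aligned. The pawl is thrown back. I'll descend and grip.

```bash
python3 - <<'E'
from h import *
s=manip.get_state()
a,b=wonz(276.5,179,.142,s),wonz(276,273,.142,s);print(a,b,(a+b)/2,np.linalg.norm(a-b))
E
```

```text
[ 0.51854039 -0.07083342  0.142     ] [ 0.50054656 -0.13287394  0.142     ] [ 0.50954347 -0.10185368  0.142     ] 0.06459723990763998
```

>>> carry_out(moves=[60, 0, 0.05, -1.5, 0, 60, 0, 0.1, -1.5, 0, 60, 0, 0.1, -1.5, 0, 60, 0, 0.05, -1.5, 0, 60, 0, 0, -1.4, 0, 60, 0, 0, 0, 0, 0, 0, 0, 0, 0, 0, 0, 0, 0, 0, 0, 0, 0, 0, 0, 0, 0, 0, 0, 0], squeeze=20)

```text
clock: 6.3
position: [0.5096, -0.105, 0.1163]
ee_rot: [0.0, 0.797, 0.604, 0.0]
contact_force: [-2.6, 1.8, 4.6]
width: 0.0114
```

```bash
cat > st.py <<'E'
from h import *
s=manip.get_state();q=s["ee_rot"]; print(s["clock"],s["position"].round(4),"psi",round(2*np.arctan2(q[2],q[1]),4),"F",s["contact_force"].round(2),"M",s["moment"].round(3),"w",round(s["width"],4),"q6",s["qpos"][5].round(3))
E
python3 st.py
```

```text
6.3 [ 0.5096 -0.105   0.1163] psi 1.298 F [-2.61  1.8   4.63] M [0.227 0.355 0.042] w 0.0114 q6 -0.065
```

>>> carry_out(moves=[0, 0, -0.05, 0, -0.05, 0, 0, -0.05, 0, -0.1, 0, 0, 0, 0, -0.1, 0, 0, 0, 0, -0.1, 0, 0, 0, 0, -0.1, 0, 0, 0, 0, -0.1, 0, 0, 0, 0, -0.1, 0, 0, 0, 0, -0.1, 0, 0, 0, 0, -0.1, 0, 0, 0, 0, -0.1])

```text
clock: 7.3
position: [0.5115, -0.1068, 0.1163]
ee_rot: [0.001, 0.985, 0.171, 0.002]
contact_force: [2.3, 0.6, 2.0]
width: 0.0114
```

```bash
python3 st.py
```

```text
7.3 [ 0.5115 -0.1068  0.1163] psi 0.3439 F [2.25 0.63 1.95] M [-0.097 -0.127  0.138] w 0.0114 q6 0.888
```

>>> carry_out(moves=[0, 0, 0, 0, -0.04, 0, 0, 0, 0, -0.04, 0, 0, 0, 0, -0.04, 0, 0, 0, 0, -0.03, 0, 0, 0, 0, -0.02, 0, 0, 0, 0, -0.02, 0, 0, 0, 0, -0.02, 0, 0, 0, 0, -0.01, 0, 0, 0, 0, -0.01, 0, 0, 0, 0, 0])

```text
clock: 8.3
position: [0.5116, -0.1074, 0.1163]
ee_rot: [0.001, 0.998, 0.059, 0.002]
contact_force: [4.5, -3.7, 4.2]
width: 0.0121
```

```bash
python3 st.py
```

```text
8.3 [ 0.5116 -0.1074  0.1163] psi 0.1171 F [ 4.49 -3.66  4.25] M [-0.439 -0.446  0.036] w 0.0121 q6 1.115
```

>>> carry_out(moves=[0, 0, 0, 0, -0.008, 0, 0, 0, 0, -0.008, 0, 0, 0, 0, -0.008, 0, 0, 0, 0, -0.008, 0, 0, 0, 0, -0.008, 0, 0, 0, 0, 0, 0, 0, 0, 0, 0, 0, 0, 0, 0, 0, 0, 0, 0, 0, 0, 0, 0, 0, 0, 0])

```text
clock: 9.3
position: [0.5116, -0.1075, 0.1163]
ee_rot: [0.001, 0.999, 0.039, 0.002]
contact_force: [5.3, -3.2, 4.9]
width: 0.0115
```

```bash
python3 st.py
```

```text
9.3 [ 0.5116 -0.1075  0.1163] psi 0.0788 F [ 5.31 -3.24  4.85] M [-0.474 -0.453  0.466] w 0.0115 q6 1.153
```

>>> carry_out(moves=[0, 0, 0, 0, 0, 60, 0, 0, 0, 0, 60, 0, 0, 0, 0, 60, 0, 0, 0, 0, 60, 0, 0, 3, 0, 60, 0, 0, 3, 0, 60, 0, 0, 3, 0, 30, -0.2, 3.5, 0, 0.14, 0, -0.2, 3.5, 0, 0.14, 0, -0.2, 3.5, 0, 0.14])

```text
clock: 10.3
position: [0.5027, -0.0001, 0.2052]
ee_rot: [-0.0, 0.969, 0.248, -0.0]
contact_force: [0.2, 0.5, -0.5]
width: 0.0082
```

>>> carry_out(moves=[0, -0.1, 3.5, 0, 0.14, 0, -0.1, 3.5, 0, 0.14, 0, -0.1, 2.5, 0, 0.14, 0, -0.1, 0, 0, 0.14, 0, 0, 0, 0, 0.14, 0, 0, 0, 0, 0.14, 0, 0, 0, 0, 0.14, 0, 0, 0, 0, 0.12, 0, 0, 0, 0, 0, 0, 0, 0, 0, 0])

```text
clock: 11.3
position: [0.4991, 0.0938, 0.205]
ee_rot: [-0.0, 0.698, 0.716, -0.0]
contact_force: [-0.5, -0.0, -0.0]
width: -0.0002
```

```bash
python3 st.py; python3 - <<'E'
from h import *
s=manip.get_state(); im=save("wrist","pics/w4.png"); b=save("top","pics/t4.png")
cv2.imwrite("pics/z4.png",np.hstack([cv2.resize(im,(400,300)),cv2.resize(b[210:360,210:410],(400,300))])[:,:,::-1])
E
```

```text
11.3 [0.4991 0.0938 0.205 ] psi 1.5952 F [-0.55 -0.03 -0.03] M [-0.001  0.025  0.013] w -0.0002 q6 0.024
```

View pics/z4.png

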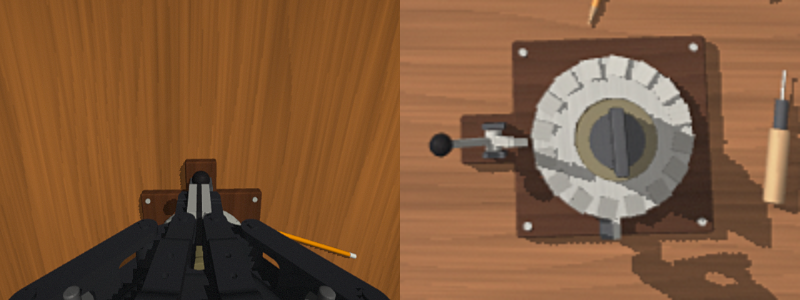

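Top crop: the wing reads about 0, the peg is by the stop, and the ball is out at (440,145). Now I'll push the ball inward from outside.

>>> carry_out(moves=[0, 0.1, 0, -2.2, 0, 0, 0.1, 0, -2.2, 0, 0, 0.1, 0, -2.2, 0, 0, 0.05, 0, -2.2, 0, 0, 0, 0, -2.2, 0, 0, 0, -0.6, 0, 0, 0, 0.02, -0.6, 0, 0, 0, 0.02, -0.6, 0, 0, 0, 0.02, -0.6, 0, 0, 0, 0.02, -0.6, 0, 0])

```text
clock: 12.4
position: [0.5055, 0.0661, 0.0983]
ee_rot: [-0.0, 0.698, 0.716, 0.004]
contact_force: [0.4, 1.5, 2.1]
width: 0.0002
```

>>> carry_out(moves=[0, 0.02, -0.6, 0, 0, 0, 0.02, -0.6, 0, 0, 0, 0.02, -0.6, 0, 0, 0, 0.02, -0.5, 0, 0, 0, 0.02, -0.5, 0, 0, 0, 0.02, -0.5, 0, 0, 0, 0.02, -0.4, 0, 0, 0, 0.02, -0.4, 0, 0, 0, 0, -0.3, 0, 0, 0, 0, 0, 0, 0])

```text
clock: 13.4
position: [0.5056, 0.0194, 0.0953]
ee_rot: [0.0, 0.698, 0.716, -0.0]
contact_force: [-0.3, 0.4, 0.5]
width: -0.0001
```

```bash
python3 st.py; python3 - <<'E'
from h import *
print(proj("side",[.506,-.0176,.11]))
a=save("side","pics/s5.png")
cv2.imwrite("pics/z5.png",cv2.resize(a[170:310,285:425],(400,400))[:,:,::-1])
E
```

```text
13.4 [0.5056 0.0194 0.0953] psi 1.5974 F [-0.25  0.38  0.45] M [ 0.006 -0.002  0.005] w -0.0001 q6 -0.126
(np.float64(342.0524144047597), np.float64(242.61229323741162))
```

View pics/z5.png

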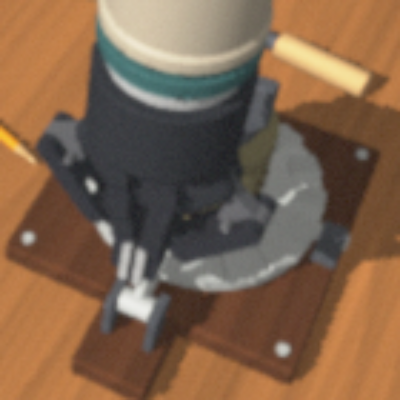

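>>> carry_out(moves=[0, 0, 0.2, 3, 0, 0, 0, 0, 3, 0, 0, 0, 0, 3, 0, 0, 0.1, -2, 0, -0.14, 0, 0.1, -2, 0, -0.14, 0, 0.1, -2, 0, -0.14, 30, 0.1, -2, 0, -0.14, 60, 0.1, -2, 0, -0.14, 60, 0, -2, 0, -0.14, 60, 0, -0.9, 0, -0.14])

```text
clock: 14.45
position: [0.5107, -0.1086, 0.1853]
ee_rot: [0.0, 0.954, 0.301, -0.0]
contact_force: [0.9, 0.9, -0.2]
width: 0.0513
```

>>> carry_out(moves=[60, 0, 0, 0, -0.14, 60, 0, 0, 0, -0.14, 60, 0, 0, 0, -0.14, 60, 0, 0, 0, -0.12, 60, 0, 0, 0, 0, 60, 0, 0, 0, 0, 60, 0, 0, 0, 0, 60, 0, 0, 0, 0, 60, 0, 0, 0, 0, 60, 0, 0, 0, 0])

```text
clock: 15.45
position: [0.5106, -0.1072, 0.1854]
ee_rot: [0.0, 0.999, 0.039, 0.0]
contact_force: [-0.8, 1.3, -0.5]
width: 0.0514
```

```bash
python3 st.py; python3 - <<'E'
from h import *
print(proj("side",[.506,-.0176,.11]),proj("top",[.506,-.0176,.11]))
a=save("side","pics/s6.png");b=save("wrist","pics/w6.png")
cv2.imwrite("pics/z6.png",np.hstack([cv2.resize(b,(480,360)),cv2.resize(a[170:310,285:400],(296,360))])[:,:,::-1])
E
```

```text
15.45 [ 0.5106 -0.1072  0.1854] psi 0.0782 F [-0.83  1.29 -0.5 ] M [-0.061 -0.051  0.033] w 0.0514 q6 1.152
(np.float64(342.0524144047597), np.float64(242.61229323741162)) (np.float64(269.35610083229295), np.float64(281.46758762220577))
```

View pics/z6.png

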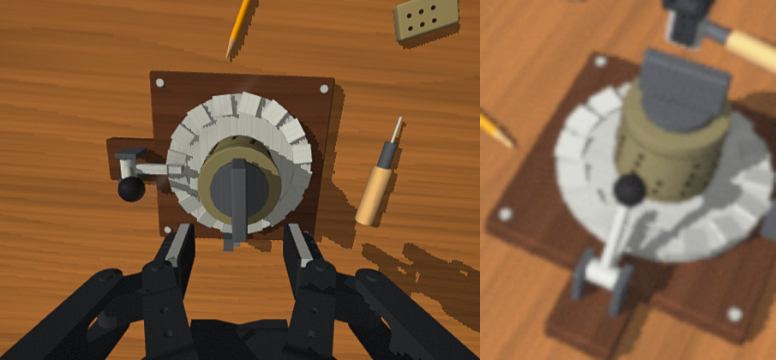

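Wrist and side view: the pawl is in, with the ball at (630,190) in the crop, or full-frame about (343,244), matching the predicted (342,243). The wing is centred between the fingers. I'll grip it.

>>> carry_out(moves=[60, 0, 0, -1.5, 0, 60, 0, 0, -1.5, 0, 60, 0, 0, -1.5, 0, 60, 0, 0, -1.4, 0, 60, 0, 0, -1.1, 0, 60, 0, 0, 0, 0, 0, 0, 0, 0, 0, 0, 0, 0, 0, 0, 0, 0, 0, 0, 0, 0, 0, 0, 0, 0], squeeze=20)

```text
clock: 16.55
position: [0.5112, -0.1075, 0.1161]
ee_rot: [0.0, 0.999, 0.039, 0.001]
contact_force: [-0.0, 0.1, 2.6]
width: 0.0116
```

```bash
python3 st.py
```

```text
16.55 [ 0.5112 -0.1075  0.1161] psi 0.0786 F [-0.04  0.06  2.63] M [ 0.028 -0.022  0.293] w 0.0116 q6 1.152
```

>>> carry_out(moves=[0, 0, 0, 0, 0.01, 0, 0, 0, 0, 0.02, 0, 0, 0, 0, 0.03, 0, 0, 0, 0, 0.03, 0, 0, 0, 0, 0.03, 0, 0, 0, 0, 0.03, 0, 0, 0, 0, 0.03, 0, 0, 0, 0, 0.03, 0, 0, 0, 0, 0, 0, 0, 0, 0, 0])

```text
clock: 17.55
position: [0.5111, -0.107, 0.1161]
ee_rot: [0.0, 0.99, 0.144, 0.001]
contact_force: [0.9, 1.2, 6.0]
width: 0.0113
```

```bash
python3 st.py
```

```text
17.55 [ 0.5111 -0.107   0.1161] psi 0.2885 F [0.85 1.25 5.98] M [ 0.173 -0.006  0.152] w 0.0113 q6 0.942
```

>>> carry_out(moves=[0, 0, 0, 0, 0.03, 0, 0, 0, 0, 0.03, 0, 0, 0, 0, 0.03, 0, 0, 0, 0, 0.03, 0, 0, 0, 0, 0.03, 0, 0, 0, 0, 0.01, 0, 0, 0, 0, 0, 0, 0, 0, 0, 0, 0, 0, 0, 0, 0, 0, 0, 0, 0, 0])

```text
clock: 18.55
position: [0.5109, -0.1067, 0.1161]
ee_rot: [-0.0, 0.975, 0.222, 0.001]
contact_force: [-0.5, 1.8, 6.1]
width: 0.0118
```

```bash
python3 st.py; python3 - <<'E'
from h import *
a=save("side","pics/s7.png");b=save("top","pics/t7.png")
cv2.imwrite("pics/z7.png",np.hstack([cv2.resize(b[210:350,220:360],(400,400),interpolation=2),cv2.resize(a[190:310,285:405],(400,400),interpolation=2)])[:,:,::-1])
E
```

```text
18.55 [ 0.5109 -0.1067  0.1161] psi 0.4479 F [-0.52  1.83  6.05] M [ 0.323  0.078 -0.007] w 0.0118 q6 0.782
```

View pics/z7.png

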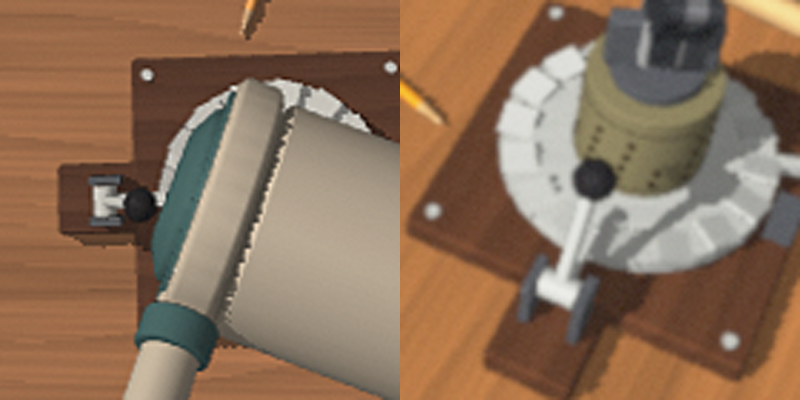

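```bash
cat > ball.py <<'E'
from h import *
import sys
def ball(fn):
    g=cv2.imread(fn).astype(int)[225:262,325:362].max(2)
    m=(g<55).astype(np.uint8); n,l,st,ce=cv2.connectedComponentsWithStats(m)
    k=1+np.argmax(st[1:,4]); return ce[k]+[325,225],st[k][4]
if __name__=="__main__":
    for p in(0,.06,.12,.3):
        a=-.424+p; r=.118+.068*np.sin(a); z=.048+.068*np.cos(a)
        print(p,np.round(proj("side",[.5097-.041*r,-.1076+.999*r,z]),2))
    for f in sys.argv[1:]: print(f,ball(f))
E
python3 ball.py pics/side.png pics/s6.png pics/s7.png
```

```text
0 [342.06 242.59]
0.06 [341.3  243.67]
0.12 [340.49 244.87]
0.3 [337.82 249.25]
pics/side.png (array([343.58441558, 243.61038961]), np.int32(77))
pics/s6.png (array([344.        , 243.18571429]), np.int32(70))
pics/s7.png (array([343.85135135, 243.05405405]), np.int32(74))
```

First click is confirmed: the ball sits at its low position at reading about 0.41. Now the second step.

>>> carry_out(moves=[0, 0, 0, 0, 0.02, 0, 0, 0, 0, 0.03, 0, 0, 0, 0, 0.03, 0, 0, 0, 0, 0.03, 0, 0, 0, 0, 0.03, 0, 0, 0, 0, 0.03, 0, 0, 0, 0, 0.03, 0, 0, 0, 0, 0.03, 0, 0, 0, 0, 0.03, 0, 0, 0, 0, 0.03])

```text
clock: 19.65
position: [0.5106, -0.1061, 0.1161]
ee_rot: [-0.001, 0.933, 0.361, 0.001]
contact_force: [-2.2, 3.4, 7.4]
width: 0.0118
```

>>> carry_out(moves=[0, 0, 0, 0, 0.03, 0, 0, 0, 0, 0.03, 0, 0, 0, 0, 0.03, 0, 0, 0, 0, 0.02, 0, 0, 0, 0, 0, 0, 0, 0, 0, 0, 0, 0, 0, 0, 0, 0, 0, 0, 0, 0, 0, 0, 0, 0, 0, 0, 0, 0, 0, 0])

```text
clock: 20.65
position: [0.5104, -0.1059, 0.1161]
ee_rot: [-0.001, 0.911, 0.411, 0.001]
contact_force: [-1.7, 3.6, 7.9]
width: 0.012
```

```bash
python3 st.py; python3 -c "
from h import *
save('side','pics/s8.png')"; python3 ball.py pics/s8.png
```

```text
20.65 [ 0.5104 -0.1059  0.1161] psi 0.8479 F [-1.71  3.62  7.89] M [0.529 0.189 0.036] w 0.012 q6 0.382
0 [342.06 242.59]
0.06 [341.3  243.67]
0.12 [340.49 244.87]
0.3 [337.82 249.25]
pics/s8.png (array([343.65333333, 243.25333333]), np.int32(75))
```

>>> carry_out(moves=[0, 0, 0, 0, -0.005, 0, 0, 0, 0, -0.005, 0, 0, 0, 0, -0.005, 0, 0, 0, 0, -0.005, 0, 0, 0, 0, -0.005, 0, 0, 0, 0, -0.005, 0, 0, 0, 0, -0.005, 0, 0, 0, 0, -0.005, 0, 0, 0, 0, 0, 0, 0, 0, 0, 0])

```text
clock: 21.7
position: [0.5105, -0.106, 0.1161]
ee_rot: [-0.001, 0.919, 0.393, 0.001]
contact_force: [-1.6, 3.7, 6.5]
width: 0.0116
```

```bash
python3 st.py
```

```text
21.7 [ 0.5105 -0.106   0.1161] psi 0.8081 F [-1.56  3.72  6.52] M [ 0.442  0.188 -0.005] w 0.0116 q6 0.422
```

>>> carry_out(moves=[0, 0, 0, 0, -0.004, 0, 0, 0, 0, -0.004, 0, 0, 0, 0, -0.004, 0, 0, 0, 0, -0.004, 0, 0, 0, 0, -0.004, 0, 0, 0, 0, 0, 0, 0, 0, 0, 0, 0, 0, 0, 0, 0, 0, 0, 0, 0, 0, 0, 0, 0, 0, 0])

```text
clock: 22.7
position: [0.5105, -0.106, 0.1161]
ee_rot: [-0.001, 0.923, 0.384, 0.001]
contact_force: [-1.3, 4.9, 7.9]
width: 0.0117
```

```bash
python3 st.py
```

```text
22.7 [ 0.5105 -0.106   0.1161] psi 0.7881 F [-1.32  4.86  7.92] M [0.532 0.19  0.063] w 0.0117 q6 0.442
```

>>> carry_out(moves=[0, 0, 0, 0, -0.004, 0, 0, 0, 0, -0.004, 0, 0, 0, 0, -0.004, 0, 0, 0, 0, -0.004, 0, 0, 0, 0, -0.004, 0, 0, 0, 0, 0, 0, 0, 0, 0, 0, 0, 0, 0, 0, 0, 0, 0, 0, 0, 0, 0, 0, 0, 0, 0])

```text
clock: 23.7
position: [0.5105, -0.1061, 0.1162]
ee_rot: [-0.001, 0.927, 0.375, 0.001]
contact_force: [-1.7, 3.6, 7.4]
width: 0.0115
```

```bash
python3 st.py
```

```text
23.7 [ 0.5105 -0.1061  0.1162] psi 0.7692 F [-1.69  3.58  7.39] M [0.548 0.122 0.366] w 0.0115 q6 0.461
```

>>> carry_out(moves=[0, 0, 0, 0, -0.003, 0, 0, 0, 0, 0, 0, 0, 0, 0, 0, 0, 0, 0, 0, 0, 0, 0, 0, 0, 0, 0, 0, 0, 0, 0, 0, 0, 0, 0, 0, 0, 0, 0, 0, 0, 0, 0, 0, 0, 0, 0, 0, 0, 0, 0])

```text
clock: 24.7
position: [0.5105, -0.106, 0.1161]
ee_rot: [-0.001, 0.927, 0.374, 0.0]
contact_force: [-0.6, 3.8, 7.0]
width: 0.012
```

```bash
python3 st.py
```

```text
24.7 [ 0.5105 -0.106   0.1161] psi 0.7664 F [-0.64  3.82  7.  ] M [0.543 0.194 0.422] w 0.012 q6 0.464
```

Firm bearing: about 0.42 N m on the tool, held for 1 s. I'll let go and withdraw upward.

>>> carry_out(moves=[10, 0, 0, 0, 0, 20, 0, 0, 0, 0, 40, 0, 0, 0, 0, 60, 0, 0, 0, 0, 60, 0, 0, 0, 0, 60, 0, 0, 1.5, 0, 60, 0, 0, 2, 0, 60, 0, 0, 3, 0, 60, 0, 0, 3, 0, 60, 0, 0, 0, 0])

```text
clock: 25.7
position: [0.5132, -0.1082, 0.2144]
ee_rot: [0.003, 0.928, 0.373, 0.003]
contact_force: [1.2, -0.8, 0.1]
width: 0.0512
```

>>> carry_out(moves=[60, 0, 0, 2, 0, 60, -1, -3, 1, 0, 60, -1, -3, 1, 0, 60, -1, -3, 0, 0, 60, -1, -3, 0, 0, 60, -1, -3, 0, 0, 60, -1, -3, 0, 0, 60, 0, 0, 0, 0, 60, 0, 0, 0, 0, 60, 0, 0, 0, 0])

```text
clock: 26.7
position: [0.4505, -0.2864, 0.2498]
ee_rot: [-0.001, 0.928, 0.373, -0.0]
contact_force: [0.2, -0.3, 0.9]
width: 0.0511
```

```bash
python3 st.py; python3 - <<'E'
from h import *
a=save("side","pics/s9.png");b=save("top","pics/t9.png")
cv2.imwrite("pics/z9.png",np.hstack([cv2.resize(b[210:350,220:360],(400,400),interpolation=2),cv2.resize(a[190:310,285:405],(400,400),interpolation=2)])[:,:,::-1])
E
python3 ball.py pics/s9.png|tail -1
```

```text
26.7 [ 0.4505 -0.2864  0.2498] psi 0.7652 F [ 0.16 -0.25  0.95] M [-0.015  0.036  0.014] w 0.0511 q6 0.109
pics/s9.png (array([343.74358974, 242.88461538]), np.int32(78))
```

View pics/z9.png

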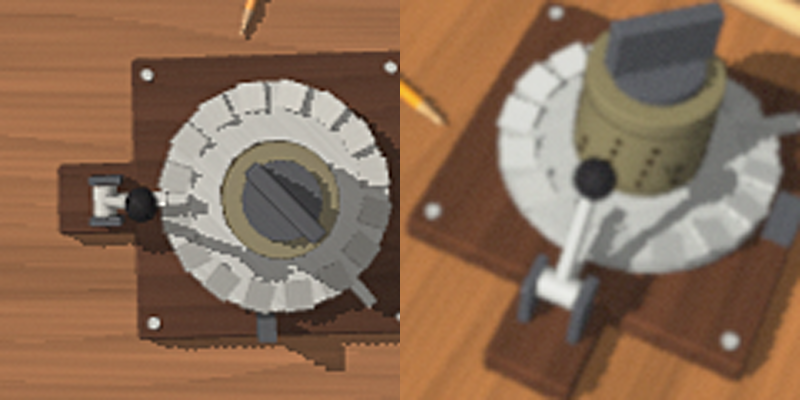

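The last picture shows the pawl in with the ball low, and the wing and peg at a reading of roughly 0.7. The gripper is clear and the bystanders look untouched. Handing in.

```bash
python3 -c "
from rig import manip
print(manip.sign_off())"
```

```text
the job is handed in; nothing more can be done
None
```

I did every step of the task and handed the job in at about 27 s of the 72 s allowed. The hand-in gives no verdict, so what follows is from my own checks.

- **Pawl back and turn to stop:** I threw the pawl back with shut fingers; the picture showed the ball where it should lie. I then turned the blank clockwise by the wing until it met the stop. The turning moment rose from 0.04 to 0.47 N m and was held for about 0.5 s.
- **Pawl in:** I pushed the ball in from outside and the pawl fell in. The blank had stayed at the stop.
- **Two clicks:** I stepped to readings of about 0.41 and 0.81, pausing after each. In the pictures the ball had dropped low both times.
- **Bearing and letting go:** I turned the blank back until the moment rose to 0.42 N m and held it about 1 s. Then I opened the gripper and withdrew.

**Last checks:** The pawl is in with its ball low, and the gripper is clear with forces near zero. The part of the pencil in view had not shifted; the last picture did not show the drill or offcut clearly.

**Disagreement:** The final reading is about 0.73 from the tool angle, 0.69 from the peg and 0.77 from the wing's edges in the picture. All three are inside the 0.603 to 0.793 limit, but the wing estimate is good only to about 0.04. I judged the contact forces on the stop and pawl only from the wrist moment, which drifts by about 0.1 N m.

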